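Hang the tube rack in the warming bath

TASK

Push the warming bath's sliding lid open by its knob, then hang the tube rack upright inside the bath by hooking its bent lip over the rim of the long wall nearest the robot, and let go of it. Lower it gently rather than dropping it, keep it upright all the way, and leave the two jars and the scale where they are.

Things in the scene. Friction and masses are not known exactly. Their poses are not given: they have to be found in the camera images.
- bath: Open-topped steel tank (152 mm in its x, 252 mm in its y, 120 mm high, walls 6 mm thick, inner floor 10 mm above the bench) standing in a white housing skirt that is 12 mm proud of it all round and 55 mm high. Fixed to the bench. Origin: centre of its underside, on the bench. Its +x points roughly away from the robot, its y along the long walls; the bath is turned by up to 0.25 rad.
- near_rim (a point): Point on the top of the long tank wall nearest the robot (the bath's -x wall): middle of its length and of its 6 mm thickness, 120 mm above the bench. Same axes as the bath: y runs along this rim, +x points into the tank. The rack is to hang on this wall, in the stretch that the lid has uncovered.
- lid (a joint): How far the flat aluminium lid is slid open along the bath's +y, in m: 0 covers the tank, 0.16 is fully open (end stop). The lid (158 x 256 x 5 mm) lies 1.5 mm above the rim; its top is 126.5 mm above the bench. It slides with about 2 N of friction and stays where it is left. Its trailing (-y) edge is at y = -0.128 + joint value in the bath's frame, so the uncovered part of the tank lies at the -y end.
- lid_knob (a point): Centre of the top of the lid's black round knob (32 mm diameter, its top 39 mm above the lid's underside, 160 mm above the bench; a head 24 mm tall on a thinner neck). The knob stands in the centre of the lid and moves with it. Push its -y side towards the bath's +y to open.
- rack_centre (a point): Centre, half-way up, of the hook-on steel tube rack that stands on the bench: tray 46 mm (x) by 100 mm (y) carrying three glass tubes with orange caps (cap tops 90 mm above the rack's underside), 140 mm tall in all, about 0.35 kg. The point is 70 mm above the underside. Rack axes: z up, y along its 100 mm width, -x is the side of the bent lip. When hung rightly its axes agree with the bath's.
- rack_grip (a point): Middle of the rack's blue handle, an upright plate 14 mm thick (rack x), 60 mm wide (rack y) and 48 mm tall; this point is 118 mm above the rack's underside, 22 mm from rack_centre towards the lip (-x); the handle reaches from 24 mm below to 22 mm above it. Pinch across the 14 mm. Same axes as the rack.
- rack_lip (a point): Point inside the rack's bent lip: middle of the downward-open slot, on the underside of the top web that comes to rest on the rim. It is 80 mm above the rack's underside, 10 mm from rack_grip towards -x and 38 mm below it. The slot is 16 mm wide (rack x) and 100 mm long (rack y), between the rack's back plate and an outer flange that reaches 32 mm down and flares outwards at its foot. Same axes as the rack.
- rack: The tube rack itself, origin at the centre of its tray's underside (70 mm below rack_centre); z is up. It tips over if knocked.
- jar_centre (a point): Centre of a loose amber glass jar with an orange cap, 58 mm diameter, 75 mm tall. A bystander.
- pot_centre (a point): Centre of a loose white jar with a white cap, 52 mm diameter, 65 mm tall. A bystander.
- scale: Black pocket scale with a steel pan lying on the bench, 85 x 125 x 19 mm; origin at the centre of its underside. A bystander.

How it is judged:
By the outcome, as a careful person would: the job done as asked, in the order asked, and still so for the second after the job is handed in, with the robot touching nothing.
It also fails if it takes over 58 s, if anything falls off the work surface, if the arm or the gripper's body presses on something with over 40 N, if the wrist force passes 120 N, or if a joint passes its speed limit or range.

ROBOT

A 6-joint arm with a two-finger parallel gripper is mounted at the origin on the work surface. World frame = base frame: x ahead of the robot, y to its left, z up, the work surface at z = 0. Lengths are in m, angles in rad, forces in N, time in s.
With the tool pointing down it reaches from about 0.25 to 0.775 m from the base axis. Payload 4 kg.
Tool frame: the origin (TCP) lies between the finger pads; the fingertips stand 14 mm ahead of it and the grasp point (between the pads) lies 5 mm behind it (robot.tips_ahead is the distance from the TCP to the fingertips, in m); z points along the fingers, y is the direction in which the jaws open and shut (so a half turn about z gives the same grasp; the last joint's range is limited). The gripper opens to 94 mm and grips with 3 to 60 N. Pads are 16 mm wide; open, the fingers measure 119 mm over their backs; the gripper's body (75 mm by 177 mm) begins 78 mm behind the grasp point.
Start: joints at [1, 0.087, 1.371, -0, 1.684, -0.103], TCP at [0.248, 0.491, 0.22] pointing down, gripper open.
Joint ranges: [-3.1, 3.1], [-0.76, 2.03], [0.27, 2.55], [-1.08, 4.22], [0.17, 2.65], [-2.57, 2.57]. Speed limits (rad/s): [2.79, 2.79, 3.14, 3.14, 3.14, 3.14].

INTERFACE

Orientations are given as [roll, pitch, yaw] about the fixed x, y, z axes, in that order (R = Rz(yaw) Ry(pitch) Rx(roll)).
In Python, from bench import robot, optics, job gives the robot as it stands.
- The arm moves only by the tool apply_moves, never from a script. Its argument "moves" is a list of rows, each a list of 3 entries, a list of its own where there are three numbers: the shift along the tool's x, y, z in cm, then the turn, a rotation vector about the tool's x, y, z in rad, then the opening, from 0 (shut) to 1 (fully open). In form: [[[tx, ty, tz], [rx, ry, rz], grip], ...]. A call has exactly 10 rows; each row is the pose to reach, as a shift and turn from the pose commanded when the call began, along the tool's axes at that moment; what a row does not reach only later rows make up. A row lasts 1/12 s, in which the tool goes at most 41.7 mm and 7.16 degrees, less where a joint would pass 70% of its speed; a pose out of reach is approached as far as the arm can. A call with a gripper value outside its range is refused whole. The fingers move at their own pace and stop on an object; the grip force is fixed at half the most. Time passes only in rows, so rows that repeat a pose let the fingers close, or fill a call up. It gives the time, the measured TCP pose, the force and the opening at its end, in the units of the state.
- robot.get_obs(): the state, without advancing time (a new reading comes with each control period).
- optics.snapshot(name): name is "side" or "top"; returns the picture (384x512x3 uint8, red, green, blue); there is no depth.
- optics.get_calibration(name): a dict with "fx", "fy", "cx", "cy" (pixels), "k1" (the pictures are not rectified: a ray, as slopes to the right and down, at radius r is drawn at 1 + k1 r^2 times it, then the intrinsics apply), "rvec" (rotation vector, rad) and "tvec" (3), from world to camera coordinates, as OpenCV has them. Camera axes: x right, y down, z forward; pixel columns grow to the right and rows downward; lengths in m; the calibration is good to about 2 mm. A picture is of the moment at which its call begins. get_calibration takes no time and is no camera call.
- job.close_job(): hands the job in, once; it reports no verdict.
The state is a dict: "time": time; "joint_positions": joint angles; "qvel": joint speeds; "joint_torque": joint torques, N m; "tool_pos": TCP position; "ee_rot": TCP orientation; "wrist_force": force on the tool from outside, world axes, zero at the start; "wrist_torque": the same for the moment, N m; "width": finger opening in m.
Only numpy, scipy, OpenCV 4.12 (cv2) and the standard library are available. Lean on these libraries where they do the work, as an engineer would, in place of code of your own. Each camera call takes 0.05 s, during which the arm holds its last target.

## Working session

There is one attempt and no reset: what is moved stays moved. The work goes in short steps, Python scripts to look and compute and a tool call to move; the robot and the scene stay as the last step left them, time stands still between calls to the robot, and variables do not carry over. Pictures are saved under pics/ and viewed, and the job is handed in when it is done.

Besides the shell and the picture viewer there is one more tool, called after ">>>" as name(argument=value, ...) on one line, values as JSON. apply_moves: Moves the arm, as the interface text tells. Its arguments: {"type":"object","properties":{"moves":{"type":"array"}},"required":["moves"]}

```bash
mkdir -p pics; ls; python3 - <<'E'
from bench import robot, optics, job
import cv2
for n in("side","top"):
    cv2.imwrite(f"pics/{n}0.png",optics.snapshot(n)[:,:,::-1]); print(n,optics.get_calibration(n))
print(robot.get_obs())
E
```

```text
pics
side {'fx': 395.4635374777133, 'fy': 395.4635374777133, 'cx': 251.89765992374853, 'cy': 186.7087228359404, 'k1': 0.03720760901434376, 'rvec': array([ 2.43854357, -0.10850935,  0.03317884]), 'tvec': array([-0.59914749,  0.04779774,  0.94407607])}
top {'fx': 472.1893667443496, 'fy': 472.1893667443496, 'cx': 254.89812865825246, 'cy': 197.85316159180442, 'k1': 0.04478016160148571, 'rvec': array([ 2.16539342, -2.20914982,  0.05981202]), 'tvec': array([-0.08364183,  0.58388834,  1.14244857])}
{'time': 0.1, 'joint_positions': array([ 9.99920553e-01,  8.78747864e-02,  1.37207008e+00, -1.70635909e-05,
        1.68359360e+00, -1.03068464e-01]), 'qvel': array([ 0.00053154, -0.00340767, -0.00374192,  0.00045082,  0.00073785,
       -0.00011418]), 'joint_torque': array([ 2.11628889e-03, -3.41248906e+01, -3.03303516e+01,  7.20397336e-02,
        3.03689379e-02, -8.20873311e-05]), 'tool_pos': array([0.24775778, 0.4905251 , 0.2184414 ]), 'ee_rot': array([-3.13965542e+00, -1.83328289e-04,  2.67378326e+00]), 'wrist_force': array([ 0.35332579, -0.04870662, -0.17786833]), 'wrist_torque': array([ 0.05498143, -0.00132139, -0.01655352]), 'width': 0.09388686544354645}
```

View pics/side0.png

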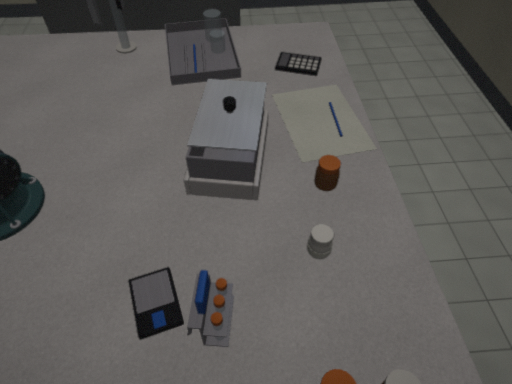

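View pics/top0.png

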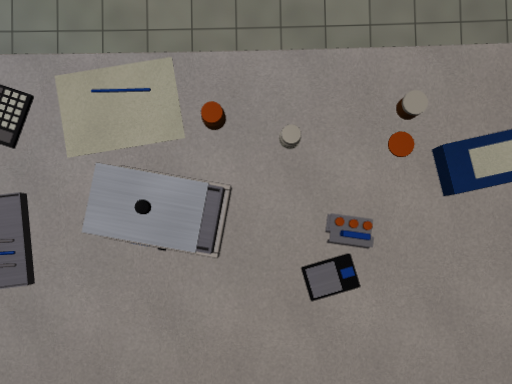

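The side view shows the bath at about (230,140) with its knob at (229,103), and the rack at about (212,305) with its blue handle. The scale is at about (155,302), and the jars are at (327,172) and (320,240). In the top view the lid covers (85–208,165–250) with the knob at (143,207). A small strip at the tank's -y end is uncovered. The rack is at (350,230).

```bash
cat > h.py <<'E'
import numpy as np, cv2
from bench import robot, optics, job
from scipy.spatial.transform import Rotation as Rn
def cal(n):
    c=optics.get_calibration(n); return c,cv2.Rodrigues(np.array(c['rvec']))[0],np.array(c['tvec'])
def proj(n,P):
    c,R,t=cal(n); K=np.array([[c['fx'],0,c['cx']],[0,c['fy'],c['cy']],[0,0,1.]])
    return cv2.projectPoints(np.array(P,float).reshape(-1,3),np.array(c['rvec']),t,K,np.array([c['k1'],0,0,0.]))[0].reshape(-1,2)
def ray(n,uv):
    c,R,t=cal(n); K=np.array([[c['fx'],0,c['cx']],[0,c['fy'],c['cy']],[0,0,1.]])
    q=cv2.undistortPoints(np.array(uv,float).reshape(-1,1,2),K,np.array([c['k1'],0,0,0.])).reshape(-1,2)
    d=np.c_[q,np.ones(len(q))]@R; return -R.T@t,d
def plane(n,uv,z):
    o,d=ray(n,uv); return o+d*((z-o[2])/d[:,2])[:,None]
def tri(a,b):  # lists of uv top, side
    o1,d1=ray('top',a);o2,d2=ray('side',b);out=[]
    for p,q in zip(d1,d2):
        s=np.linalg.lstsq(np.c_[p,-q],o2-o1,rcond=None)[0]
        A=o1+s[0]*p;B=o2+s[1]*q; out.append(np.r_[(A+B)/2,np.linalg.norm(A-B)])
    return np.array(out)
def blobs(n,img,lo,hi,amin=15):
    m=cv2.inRange(cv2.cvtColor(img,cv2.COLOR_RGB2HSV),lo,hi)
    k,l,s,c=cv2.connectedComponentsWithStats(m)
    return [(c[i].round(1).tolist(),s[i].tolist()) for i in range(1,k) if s[i][4]>=amin],m,l
E
python3 - <<'E'
from h import *
for n in('top','side'):
    im=cv2.imread(f'pics/{n}0.png')[:,:,::-1].copy()
    print(n,'cam',ray(n,[[0,0]])[0])
    for nm,lo,hi in(('blue',(100,130,60),(130,255,255)),('orange',(3,150,80),(20,255,255)),('dark',(0,0,0),(180,255,30))):
        print(nm,blobs(n,im,lo,hi)[0][:14])
    r={'top':(60,150,250,280),'side':(170,70,290,210)}[n]
    cv2.imwrite(f'pics/{n}_bath.png',cv2.resize(im[r[1]:r[3],r[0]:r[2],::-1],None,fx=4,fy=4,interpolation=cv2.INTER_CUBIC))
    r={'top':(290,195,410,310),'side':(120,250,260,360)}[n]
    cv2.imwrite(f'pics/{n}_rack.png',cv2.resize(im[r[1]:r[3],r[0]:r[2],::-1],None,fx=5,fy=5,interpolation=cv2.INTER_CUBIC))
E
```

```text
top cam [ 0.51132852 -0.10192124  1.17527252]
blue [([120.9, 89.8], [91, 88, 59, 4, 132]), ([472.4, 162.8], [443, 130, 69, 64, 1972]), ([355.3, 234.6], [340, 231, 30, 9, 169]), ([6.5, 252.5], [0, 251, 14, 4, 41]), ([347.2, 272.1], [340, 267, 15, 12, 121])]
orange [([211.2, 111.6], [201, 101, 21, 22, 346]), ([400.9, 143.6], [388, 132, 26, 25, 508]), ([339.3, 221.1], [335, 217, 9, 9, 61]), ([353.2, 223.2], [349, 219, 9, 9, 61]), ([367.1, 225.1], [363, 221, 9, 9, 64])]
dark [([15.0, 115.4], [0, 85, 33, 63, 634]), ([218.3, 123.2], [208, 112, 17, 18, 95]), ([406.8, 115.7], [401, 113, 14, 6, 59]), ([212.8, 189.0], [208, 188, 11, 3, 16]), ([217.7, 220.6], [212, 190, 13, 62, 79]), ([26.8, 238.3], [20, 194, 14, 90, 555]), ([142.5, 206.7], [135, 200, 16, 14, 170]), ([336.0, 274.1], [302, 254, 58, 46, 659])]
side cam [ 0.55052541 -0.62263605  0.74952523]
blue [([194.6, 58.5], [193, 45, 4, 27, 43]), ([335.5, 119.7], [330, 103, 12, 33, 36]), ([201.2, 286.9], [195, 271, 13, 32, 251]), ([158.5, 318.9], [152, 310, 14, 18, 190])]
orange [([329.4, 162.7], [319, 156, 21, 15, 245]), ([220.8, 283.0], [216, 279, 10, 9, 71]), ([218.5, 299.7], [214, 295, 10, 10, 82]), ([216.1, 317.5], [211, 312, 11, 11, 92]), ([337.3, 377.5], [321, 369, 35, 15, 368])]
dark [([118.4, 4.0], [115, 0, 7, 10, 44]), ([467.5, 61.7], [415, 0, 97, 129, 1517]), ([295.6, 69.9], [276, 65, 41, 10, 155]), ([229.1, 103.9], [224, 97, 11, 15, 135]), ([9.4, 183.2], [0, 155, 30, 62, 1023]), ([21.7, 224.4], [0, 201, 43, 39, 125]), ([2.6, 217.4], [0, 210, 9, 15, 66]), ([158.2, 316.2], [129, 268, 54, 71, 964])]
```

View pics/top_bath.png

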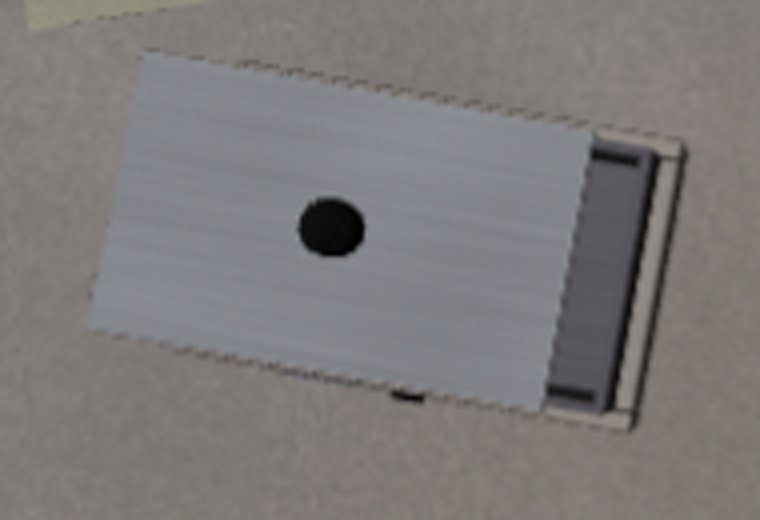

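View pics/top_rack.png

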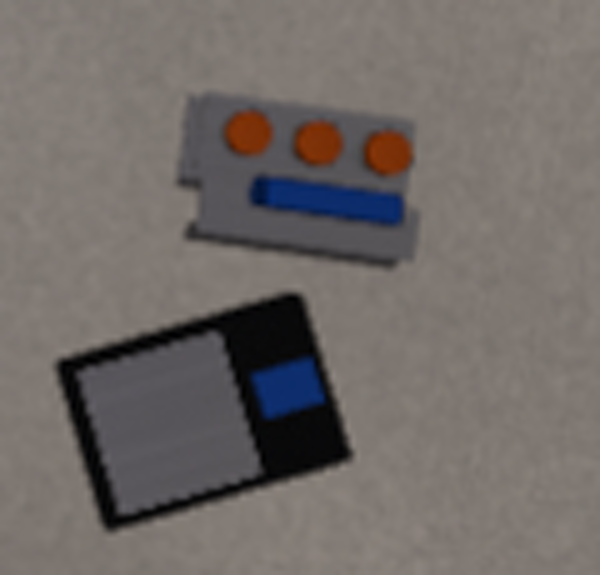

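View pics/side_rack.png

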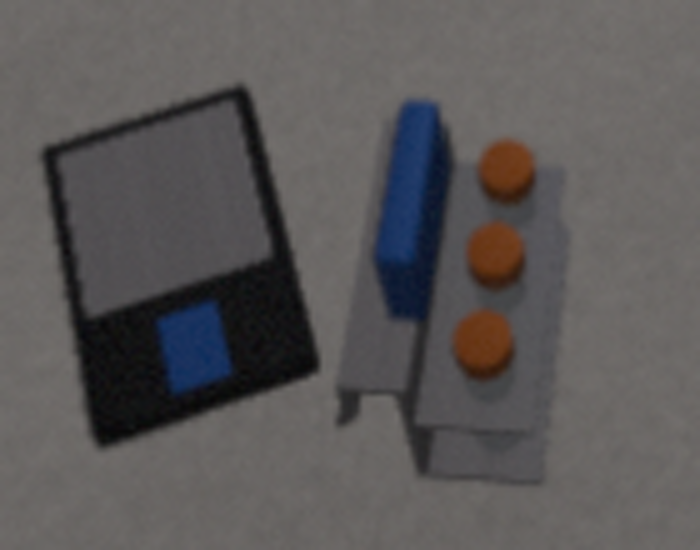

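View pics/side_bath.png

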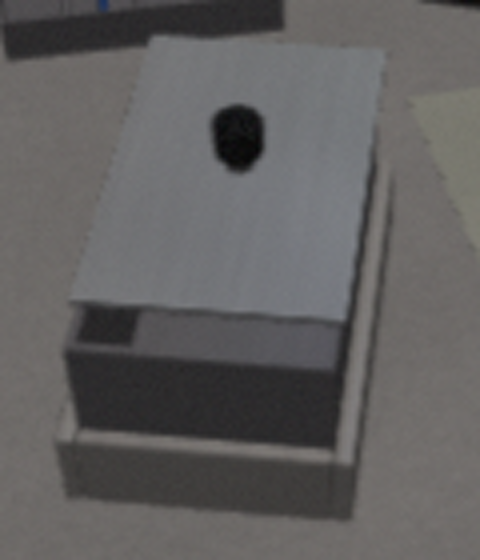

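```bash
python3 - <<'E'
from h import *
im=cv2.imread('pics/top0.png')[:,:,::-1].copy()
# lid mask: brighter/bluish
hsv=cv2.cvtColor(im,cv2.COLOR_RGB2HSV)
print(im[190,110],im[230,180],im[280,150],im[200,215])
m=((im[:,:,2].astype(int)-im[:,:,0]>3)&(im[:,:,2]>105)).astype(np.uint8)*255
m[:,:70]=0;m[:,225:]=0
m=cv2.morphologyEx(m,cv2.MORPH_CLOSE,np.ones((5,5)));m=cv2.morphologyEx(m,cv2.MORPH_OPEN,np.ones((5,5)))
c=max(cv2.findContours(m,0,2)[0],key=cv2.contourArea)
P=plane('top',c.reshape(-1,2),.1265)[:,:2].astype(np.float32)
r=cv2.minAreaRect(P);print('lid rect',r,np.round(cv2.boxPoints(r),4))
man=np.array([(147,50),(592,130),(545,410),(90,330)])/4+[60,150]-.375
L=plane('top',man,.1265);print('manual lid',L.round(4), np.linalg.norm(np.roll(L,-1,0)-L,axis=1))
d=(L[0]+L[3]-L[1]-L[2])[:2];d2=(L[0]+L[1]-L[2]-L[3])[:2]
print('yaw from y', np.arctan2(-d[0],d[1]),'x',np.arctan2(d2[1],d2[0]),'centre',L.mean(0))
print('knob top', plane('top',[[142.5,206.7]],.158), 'side',plane('side',[[229.1,103.9]],.148))
sk=np.array([(686,140),(632,432)])/4+[60,150]-.375
S=plane('top',sk,.055);print('skirt -y corners',S.round(4),np.linalg.norm(S[1]-S[0]))
# side: lid corners, tank corners
s=np.array([(152,38),(386,50),(346,322),(70,302)])/4+[170,70]-.375
print('side lid(TL,TR,BR,BL)',plane('side',s,.1265).round(4))
s=np.array([(66,350),(336,370)])/4+[170,70]-.375
T=plane('side',s,.12);print('tank -y outer corners',T.round(4),np.linalg.norm(T[1]-T[0]))
s=np.array([(60,438),(354,466)])/4+[170,70]-.375
T=plane('side',s,.055);print('skirt -y corners side',T.round(4),np.linalg.norm(T[1]-T[0]))
# rack
a=np.array([[339.3,221.1],[353.2,223.2],[367.1,225.1]]);b=np.array([[220.8,283],[218.5,299.7],[216.1,317.5]])
print('caps tri',tri(a,b).round(4)); A=plane('top',a,.088);print(A.round(4));B=plane('side',b,.086);print(B.round(4))
# blue handle top face: corners
h=np.array([(268,177),(404,193),(400,223),(264,206)])/5+[290,195]-.4
H=plane('top',h,.14);print('handle top',H.round(4),H.mean(0),np.linalg.norm(np.roll(H,-1,0)-H,axis=1))
h=np.array([(406,102),(437,102),(412,262),(378,262)])/5+[120,250]-.4
H=plane('side',h,.14);print('handle side',H.round(4),H.mean(0),np.linalg.norm(np.roll(H,-1,0)-H,axis=1))
d=H[0]+H[1]-H[2]-H[3];print('yaw',np.arctan2(-d[0],d[1]))
d=A[0]-A[2];print('yaw caps',np.arctan2(-d[0],d[1]));d=B[0]-B[2];print('yaw caps side',np.arctan2(-d[0],d[1]))
print('jars',plane('top',[[211,111.6],[291,135]],.07), plane('side',[[329,162]],.07))
E
```

```text
[127 129 136] [128 129 136] [130 122 118] [92 89 95]
lid rect ((0.5601873397827148, 0.1480323076248169), (0.25557348132133484, 0.15602295100688934), 78.52373504638672) [[0.4583 0.0383]
 [0.6112 0.0073]
 [0.6621 0.2577]
 [0.5092 0.2888]]
manual lid [[0.6624 0.2558 0.1265]
 [0.6127 0.0088 0.1265]
 [0.458  0.0368 0.1265]
 [0.5074 0.2869 0.1265]] [0.25193734 0.15722462 0.2549291  0.15807924]
yaw from y -0.19661999023783733 x -0.1886525677264556 centre [0.560103   0.14706861 0.1265    ]
knob top [[0.55931633 0.14633825 0.158     ]] side [[0.55991825 0.14877582 0.148     ]]
skirt -y corners [[ 0.6125 -0.0395  0.055 ]
 [ 0.4404 -0.0049  0.055 ]] 0.1755418500830132
side lid(TL,TR,BR,BL) [[0.5085 0.2861 0.1265]
 [0.6624 0.2583 0.1265]
 [0.6121 0.0071 0.1265]
 [0.4583 0.0373 0.1265]]
tank -y outer corners [[ 0.4558  0.0058  0.12  ]
 [ 0.6038 -0.0231  0.12  ]] 0.1508383097082198
skirt -y corners side [[ 0.4439 -0.0011  0.055 ]
 [ 0.6128 -0.0381  0.055 ]] 0.17287335200792808
caps tri [[ 5.202e-01 -2.883e-01  8.740e-02  5.000e-04]
 [ 5.150e-01 -3.199e-01  8.750e-02  2.000e-04]
 [ 5.099e-01 -3.514e-01  8.750e-02  4.000e-04]]
[[ 0.5205 -0.2882  0.088 ]
 [ 0.5151 -0.3198  0.088 ]
 [ 0.5101 -0.3513  0.088 ]]
[[ 0.5199 -0.2877  0.086 ]
 [ 0.5148 -0.3192  0.086 ]
 [ 0.5097 -0.3508  0.086 ]]
handle top [[ 0.5005 -0.2872  0.14  ]
 [ 0.4925 -0.3458  0.14  ]
 [ 0.4795 -0.3436  0.14  ]
 [ 0.4879 -0.285   0.14  ]] [ 0.49009376 -0.31541221  0.14      ] [0.05923181 0.01315469 0.05923113 0.01274834]
handle side [[ 0.4892 -0.2877  0.14  ]
 [ 0.4998 -0.2887  0.14  ]
 [ 0.491  -0.3453  0.14  ]
 [ 0.4801 -0.3443  0.14  ]] [ 0.49002641 -0.31651348  0.14      ] [0.01060101 0.05730128 0.01097574 0.0573202 ]
yaw -0.15653073742489204
yaw caps -0.16256438902490417
yaw caps side -0.16107610100625322
jars [[ 0.78563261  0.00430387  0.07      ]
 [ 0.72578305 -0.18375251  0.07      ]] [[0.78568092 0.00848138 0.07      ]]
```

```bash
cat >> h.py <<'E'
psi=-.197; xb=np.array([np.cos(psi),np.sin(psi),0]); yb=np.array([-xb[1],xb[0],0]); BC=np.array([.5545,.1148,0])
def to(target,yaw):
    o=robot.get_obs(); R=Rn.from_euler('xyz',o['ee_rot']); T=Rn.from_euler('xyz',[np.pi,0,yaw])
    print('t',round(o['time'],2),'pos',o['tool_pos'].round(4),'rpy',o['ee_rot'].round(4),'w',round(o['width'],4),'F',o['wrist_force'].round(1))
    print('shift cm',(R.inv().apply(np.array(target)-o['tool_pos'])*100).round(2),'turn',(R.inv()*T).as_rotvec().round(3))
E
python3 - <<'E'
from h import *
k=np.array([.560,.1475,0])
p=k-.045*yb+[0,0,.22];print(p); to(p,psi+np.pi/2)
E
```

```text
[0.55119223 0.10337038 0.22      ]
t 0.1 pos [0.2478 0.4905 0.2184] rpy [-3.1397e+00 -2.0000e-04  2.6738e+00] w 0.0939 F [ 0.4 -0.  -0.2]
shift cm [-44.54 -20.87  -0.12] turn [-2.0e-03  1.0e-03  1.3e+00]
```

>>> apply_moves(moves=[[[-2, -1, -0.2], [0, 0, 0.1], 0], [[-5, -2.3, -0.2], [0, 0, 0.2], 0], [[-8.5, -4, -0.2], [0, 0, 0.3], 0], [[-12, -5.6, -0.2], [0, 0, 0.4], 0], [[-15.5, -7.2, -0.2], [0, 0, 0.5], 0], [[-19, -8.9, -0.2], [0, 0, 0.6], 0], [[-22.5, -10.5, -0.2], [0, 0, 0.7], 0], [[-26, -12.2, -0.2], [0, 0, 0.8], 0], [[-29.5, -13.8, -0.2], [0, 0, 0.9], 0], [[-32, -15, -0.2], [0, 0, 1.0], 0]])

```text
time: 0.93
tool_pos: [0.4672, 0.21, 0.2209]
ee_rot: [-3.141, 0.001, 1.667]
wrist_force: [0.3, 0.3, -0.4]
width: 0.0307
```

```bash
python3 - <<'E'
from h import *
to([.5512,.1034,.22],psi+np.pi/2)
E
```

```text
t 0.93 pos [0.4672 0.21   0.2209] rpy [-3.1411e+00  9.0000e-04  1.6668e+00] w 0.0307 F [ 0.3  0.3 -0.4]
shift cm [-11.42   7.34   0.1 ] turn [-0.     0.001  0.293]
```

>>> apply_moves(moves=[[[-3, 1.9, 0.1], [0, 0, 0.08], 0], [[-6, 3.9, 0.1], [0, 0, 0.16], 0], [[-9, 5.8, 0.1], [0, 0, 0.24], 0], [[-11.4, 7.3, 0.1], [0, 0, 0.29], 0], [[-11.4, 7.3, 0.1], [0, 0, 0.29], 0], [[-11.4, 7.3, 2], [0, 0, 0.29], 0], [[-11.4, 7.3, 4], [0, 0, 0.29], 0], [[-11.4, 7.3, 5.5], [0, 0, 0.29], 0], [[-11.4, 7.3, 6.5], [0, 0, 0.29], 0], [[-11.4, 7.3, 6.5], [0, 0, 0.29], 0]])

```text
time: 1.77
tool_pos: [0.5483, 0.1072, 0.1532]
ee_rot: [-3.136, 0.001, 1.385]
wrist_force: [0.1, 0.4, -0.0]
width: 0.0003
```

```bash
python3 - <<'E'
from h import *
k=BC+.157*yb
p=k-.024*yb+[0,0,.155]; to(p,psi+np.pi/2)
for n in('top','side'): cv2.imwrite(f"pics/{n}1.png",optics.snapshot(n)[:,:,::-1])
im=cv2.imread('pics/side1.png')[60:260,120:320];cv2.imwrite('pics/side1z.png',cv2.resize(im,None,fx=3,fy=3))
E
```

```text
t 1.77 pos [0.5483 0.1072 0.1532] rpy [-3.1356e+00  1.4000e-03  1.3846e+00] w 0.0003 F [ 0.1  0.4 -0. ]
shift cm [14.16  0.62 -0.2 ] turn [-0.006  0.001  0.011]
```

View pics/side1z.png

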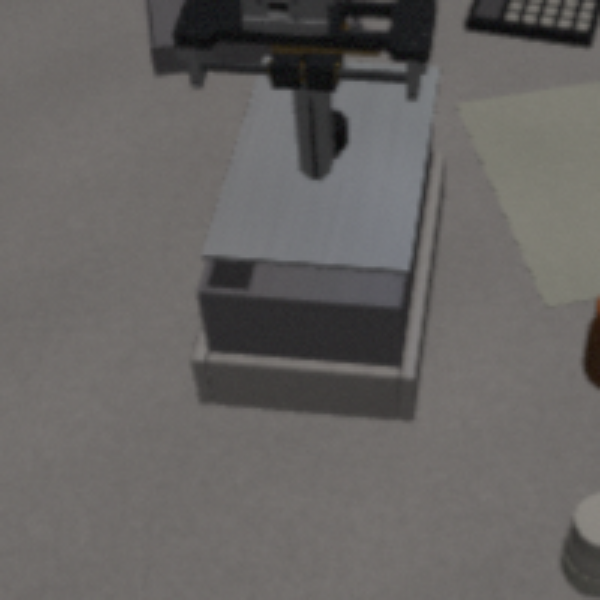

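The closed fingers stand in front (-y) of the knob, about 5 mm to its left. I'll correct sideways, then push.

>>> apply_moves(moves=[[[0, 0.5, -0.2], [0, 0, 0.01], 0], [[0.8, 0.5, -0.2], [0, 0, 0.01], 0], [[1.6, 0.5, -0.2], [0, 0, 0.01], 0], [[2.6, 0.5, -0.2], [0, 0, 0.01], 0], [[3.8, 0.5, -0.2], [0, 0, 0.01], 0], [[5.0, 0.5, -0.2], [0, 0, 0.01], 0], [[6.2, 0.5, -0.2], [0, 0, 0.01], 0], [[7.4, 0.5, -0.2], [0, 0, 0.01], 0], [[8.4, 0.5, -0.2], [0, 0, 0.01], 0], [[9, 0.5, -0.2], [0, 0, 0.01], 0]])

```text
time: 2.7
tool_pos: [0.5719, 0.1962, 0.1581]
ee_rot: [-3.141, -0.0, 1.375]
wrist_force: [0.3, -2.9, 2.1]
width: 0.0004
```

```bash
python3 - <<'E'
from h import *
k=BC+.157*yb
p=k-.024*yb+[0,0,.155]; to(p,psi+np.pi/2)
E
```

```text
t 2.7 pos [0.5719 0.1962 0.1581] rpy [-3.1409e+00 -4.0000e-04  1.3752e+00] w 0.0004 F [ 0.3 -2.9  2.1]
shift cm [ 4.98 -0.11  0.32] turn [-0.001 -0.     0.001]
```

>>> apply_moves(moves=[[[0.6, 0, 0.2], [0, 0, 0], 0], [[1.3, 0, 0.2], [0, 0, 0], 0], [[2, 0, 0.2], [0, 0, 0], 0], [[2.7, 0, 0.2], [0, 0, 0], 0], [[3.3, 0, 0.2], [0, 0, 0], 0], [[3.8, 0, 0.2], [0, 0, 0], 0], [[4.2, 0, 0.2], [0, 0, 0], 0], [[4.5, 0, 0.2], [0, 0, 0], 0], [[4.7, 0, 0.2], [0, 0, 0], 0], [[4.8, 0, 0.2], [0, 0, 0], 0]])

```text
time: 3.53
tool_pos: [0.5811, 0.2417, 0.156]
ee_rot: [-3.141, 0.0, 1.374]
wrist_force: [-0.9, -1.7, -1.4]
width: 0.0007
```

```bash
python3 - <<'E'
from h import *
k=BC+.157*yb
p=k-.024*yb+[0,0,.155]; to(p,psi+np.pi/2)
for n in('top','side'): cv2.imwrite(f"pics/{n}2.png",optics.snapshot(n)[:,:,::-1])
im=cv2.imread('pics/top2.png')[130:290,30:250];cv2.imwrite('pics/top2z.png',cv2.resize(im,None,fx=3.5,fy=3.5))
E
```

```text
t 3.53 pos [0.5811 0.2417 0.156 ] rpy [-3.1405e+00  2.0000e-04  1.3740e+00] w 0.0007 F [-0.9 -1.7 -1.4]
shift cm [ 0.34 -0.12  0.1 ] turn [-0.001  0.     0.   ]
```

View pics/top2z.png

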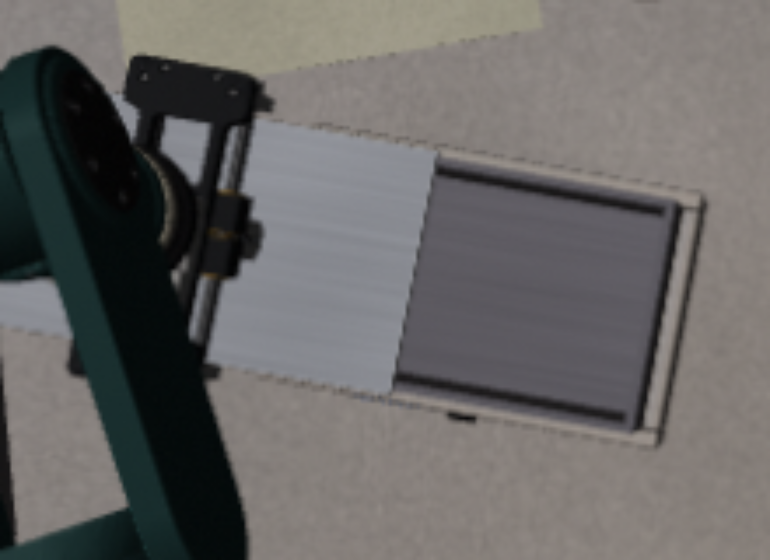

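```bash
python3 - <<'E'
from h import *
P=plane('top',np.array([(437,150),(394,395)])/3.5+[30,130]-.36,.1265)
print(P,[(p-BC)@yb+.128 for p in P])
E
```

```text
[[0.63662935 0.12691302 0.1265    ]
 [0.48165563 0.15498729 0.1265    ]] [np.float64(0.15595376759580368), np.float64(0.15315229668198485)]
```

The lid is at about 0.155 m. I'll nudge it the last few mm and watch the force.

>>> apply_moves(moves=[[[0.1, 0, 0], [0, 0, 0], 0], [[0.2, 0, 0], [0, 0, 0], 0], [[0.3, 0, 0], [0, 0, 0], 0], [[0.4, 0, 0], [0, 0, 0], 0], [[0.4, 0, 0], [0, 0, 0], 0], [[0.4, 0, 0], [0, 0, 0], 0], [[0.4, 0, 0], [0, 0, 0], 0], [[0.4, 0, 0], [0, 0, 0], 0], [[0.4, 0, 0], [0, 0, 0], 0], [[0.4, 0, 0], [0, 0, 0], 0]])

```text
time: 4.47
tool_pos: [0.5823, 0.2455, 0.1567]
ee_rot: [3.141, -0.0, 1.374]
wrist_force: [0.4, -1.5, -1.3]
width: 0.0002
```

```bash
python3 - <<'E'
from h import *
to([.490,-.316,.22],-.160+np.pi/2)
E
```

```text
t 4.47 pos [0.5823 0.2455 0.1567] rpy [ 3.1412e+00 -5.0000e-04  1.3738e+00] w 0.0002 F [ 0.4 -1.5 -1.3]
shift cm [-56.86   1.94  -6.36] turn [ 0.    -0.    -0.037]
```

>>> apply_moves(moves=[[[-1, 0, 0], [0, 0, 0], 0], [[-3, 0, -0.5], [0, 0, 0], 0], [[-5, 0, -3], [0, 0, 0], 0], [[-8, -0.1, -5], [0, 0, 0], 0.3], [[-11.5, -0.1, -6.3], [0, 0, -0.01], 0.6], [[-15, -0.2, -6.3], [0, 0, -0.02], 1], [[-18.5, -0.2, -6.3], [0, 0, -0.03], 1], [[-22, -0.2, -6.3], [0, 0, -0.035], 1], [[-25.5, -0.2, -6.3], [0, 0, -0.035], 1], [[-29, -0.2, -6.3], [0, 0, -0.035], 1]])

```text
time: 5.3
tool_pos: [0.523, -0.0403, 0.2204]
ee_rot: [3.139, -0.001, 1.409]
wrist_force: [0.2, -0.6, -0.4]
width: 0.044
```

```bash
python3 - <<'E'
from h import *
to([.490,-.316,.22],-.160+np.pi/2)
E
```

```text
t 5.3 pos [ 0.523  -0.0403  0.2204] rpy [ 3.1388e+00 -6.0000e-04  1.4090e+00] w 0.044 F [ 0.2 -0.6 -0.4]
shift cm [-27.74   1.18   0.03] turn [ 0.003 -0.001 -0.002]
```

>>> apply_moves(moves=[[[-3.3, 0.1, 0], [0, 0, 0], 1], [[-6.7, 0.3, 0], [0, 0, 0], 1], [[-10, 0.4, 0], [0, 0, 0], 1], [[-13.3, 0.6, 0], [0, 0, 0], 1], [[-16.7, 0.7, 0], [0, 0, 0], 1], [[-20, 0.9, 0], [0, 0, 0], 1], [[-23, 1, 0], [0, 0, 0], 1], [[-25.5, 1.1, 0], [0, 0, 0], 1], [[-27.4, 1.2, 0], [0, 0, 0], 1], [[-27.4, 1.2, 0], [0, 0, 0], 1]])

```text
time: 6.13
tool_pos: [0.4901, -0.3148, 0.2196]
ee_rot: [3.14, 0.002, 1.404]
wrist_force: [0.0, 0.6, 0.4]
width: 0.0941
```

```bash
python3 - <<'E'
from h import *
to([.490,-.316,.117],-.160+np.pi/2)
for n in('top','side'): cv2.imwrite(f"pics/{n}3.png",optics.snapshot(n)[:,:,::-1])
im=cv2.imread('pics/side3.png')[200:370,100:300];cv2.imwrite('pics/side3z.png',cv2.resize(im,None,fx=3.5,fy=3.5))
to([.490,-.316,.117],-.160+np.pi/2)
E
```

```text
t 6.13 pos [ 0.4901 -0.3148  0.2196] rpy [3.1404e+00 1.6000e-03 1.4042e+00] w 0.0941 F [0.  0.6 0.4]
shift cm [-1.100e-01 -1.000e-02  1.026e+01] turn [ 0.001  0.002 -0.007]
t 6.23 pos [ 0.4909 -0.3114  0.2197] rpy [ 3.1406e+00 -7.0000e-04  1.4074e+00] w 0.0939 F [ 0.6 -0.3 -0.9]
shift cm [-0.48 -0.02 10.27] turn [ 0.001 -0.001 -0.003]
```

View pics/side3z.png

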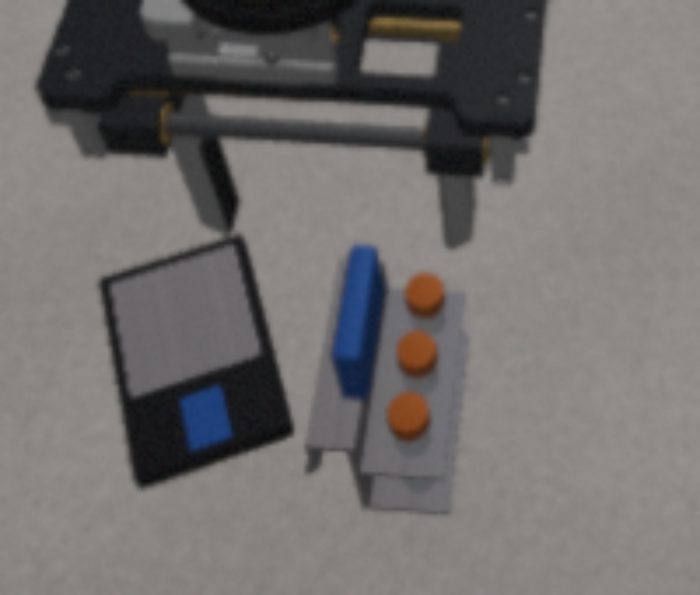

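>>> apply_moves(moves=[[[-0.4, 0, 1], [0, 0, 0], 1], [[-0.4, 0, 2.5], [0, 0, 0], 1], [[-0.4, 0, 4], [0, 0, 0], 1], [[-0.4, 0, 5.5], [0, 0, 0], 1], [[-0.4, 0, 7], [0, 0, 0], 1], [[-0.4, 0, 8.2], [0, 0, 0], 0.8], [[-0.4, 0, 9.2], [0, 0, 0], 0.6], [[-0.4, 0, 10], [0, 0, 0], 0.5], [[-0.4, 0, 10.2], [0, 0, 0], 0.5], [[-0.4, 0, 10.2], [0, 0, 0], 0.5]])

```text
time: 7.07
tool_pos: [0.4903, -0.3145, 0.1168]
ee_rot: [-3.141, -0.001, 1.409]
wrist_force: [0.1, 1.2, 0.4]
width: 0.0643
```

```bash
python3 - <<'E'
from h import *
to([.490,-.316,.117],-.160+np.pi/2)
for n in('top','side'): cv2.imwrite(f"pics/{n}4.png",optics.snapshot(n)[:,:,::-1])
im=cv2.imread('pics/side4.png')[210:350,130:270];cv2.imwrite('pics/side4z.png',cv2.resize(im,None,fx=4,fy=4))
to([.490,-.316,.117],-.160+np.pi/2)
E
```

```text
t 7.07 pos [ 0.4903 -0.3145  0.1168] rpy [-3.1408e+00 -6.0000e-04  1.4092e+00] w 0.0643 F [0.1 1.2 0.4]
shift cm [-0.15 -0.01 -0.02] turn [-0.001 -0.001 -0.002]
t 7.17 pos [ 0.4909 -0.3152  0.1182] rpy [3.1403e+00 6.0000e-04 1.4089e+00] w 0.0562 F [-0.8  0.4  0.6]
shift cm [-0.09 -0.07  0.12] turn [ 0.001  0.001 -0.002]
```

View pics/side4z.png

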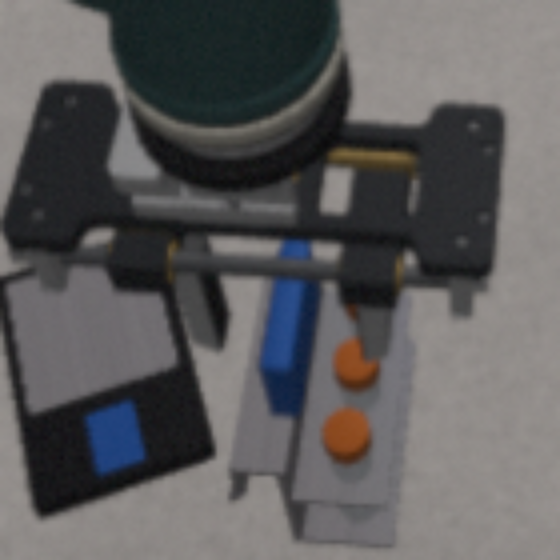

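View pics/top4.png

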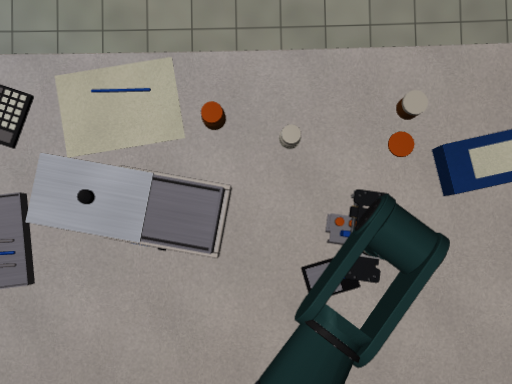

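In the zoomed side view the fingers straddle the blue handle evenly: inner faces at about 225 and 358, handle at about 290. Closing.

>>> apply_moves(moves=[[[0, 0, 0], [0, 0, 0], 0.4], [[0, 0, 0], [0, 0, 0], 0.3], [[0, 0, 0], [0, 0, 0], 0.22], [[0, 0, 0], [0, 0, 0], 0.18], [[0, 0, 0], [0, 0, 0], 0.15], [[0, 0, 0], [0, 0, 0], 0.1], [[0, 0, 0], [0, 0, 0], 0.05], [[0, 0, 0], [0, 0, 0], 0], [[0, 0, 0], [0, 0, 0], 0], [[0, 0, 0], [0, 0, 0], 0]])

```text
time: 8.0
tool_pos: [0.4903, -0.3149, 0.1174]
ee_rot: [-3.141, -0.0, 1.409]
wrist_force: [-0.3, 0.5, 1.3]
width: 0.0135
```

>>> apply_moves(moves=[[[0, 0, -0.2], [0, 0, 0], 0], [[0, 0, -0.5], [0, 0, 0], 0], [[0, 0, -1], [0, 0, 0], 0], [[0, 0, -1.6], [0, 0, 0], 0], [[0, 0, -2.2], [0, 0, 0], 0], [[0, 0, -2.8], [0, 0, 0], 0], [[0, 0, -3.3], [0, 0, 0], 0], [[0, 0, -3.7], [0, 0, 0], 0], [[0, 0, -4], [0, 0, 0], 0], [[0, 0, -4], [0, 0, 0], 0]])

```text
time: 8.83
tool_pos: [0.4908, -0.3152, 0.1585]
ee_rot: [3.14, 0.001, 1.409]
wrist_force: [0.7, -0.2, -4.6]
width: 0.014
```

```bash
python3 - <<'E'
from h import *
for n in('top','side'): cv2.imwrite(f"pics/{n}5.png",optics.snapshot(n)[:,:,::-1])
im=cv2.imread('pics/side5.png')[190:350,130:290];cv2.imwrite('pics/side5z.png',cv2.resize(im,None,fx=4,fy=4))
to([.490,-.316,.157],-.160+np.pi/2)
E
```

```text
t 8.93 pos [ 0.4904 -0.3149  0.1574] rpy [ 3.1416e+00 -1.0000e-04  1.4088e+00] w 0.0138 F [-0.3  0.3 -4.7]
shift cm [-0.11 -0.02  0.04] turn [ 0.    -0.    -0.002]
```

View pics/side5z.png

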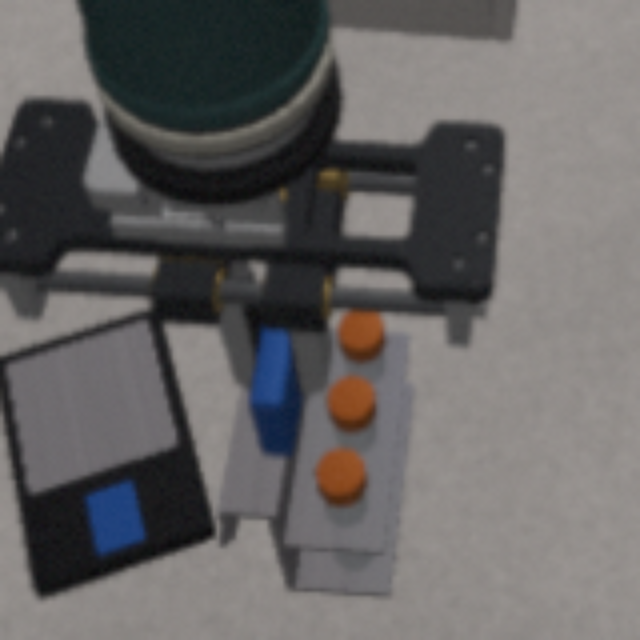

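```bash
python3 - <<'E'
from h import *
im=cv2.imread('pics/top4.png')[160:270,130:240];cv2.imwrite('pics/top4z.png',cv2.resize(im,None,fx=5.4545,fy=5.4545,interpolation=cv2.INTER_CUBIC))
im=cv2.imread('pics/side5.png')[110:210,170:290];cv2.imwrite('pics/side5b.png',cv2.resize(im,None,fx=5,fy=5,interpolation=cv2.INTER_CUBIC))
E
```

```text
(no output)
```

View pics/top4z.png

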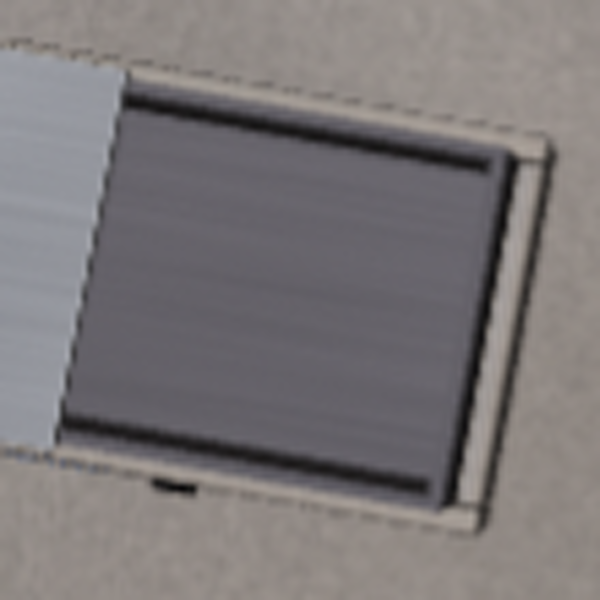

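View pics/side5b.png

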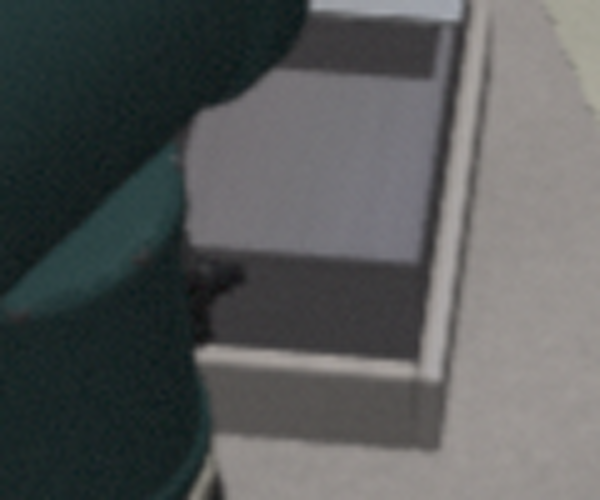

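```bash
python3 - <<'E'
from h import *
P=plane('top',np.array([(445,507),(513,152),(62,446),(128,72)])/5.4545+[130,160]-.4,.12)
for p in P: print(p.round(4),'bath x,y',((p-BC)@xb).round(4),((p-BC)@yb).round(4))
L=plane('top',np.array([(60,443),(128,72)])/5.4545+[130,160]-.4,.1265)
print('lid',[((p-BC)@yb+.128).round(4) for p in L])
im=cv2.imread('pics/top4.png')[160:270,130:240];im=cv2.resize(im,None,fx=5.4545,fy=5.4545,interpolation=cv2.INTER_CUBIC)
for x in(-.076,-.070,.070,.076):
    q=(proj('top',[BC+x*xb+y*yb+[0,0,.12] for y in(-.126,.03)])-[130,160]+.5)*5.4545
    cv2.line(im,*[tuple(int(v) for v in a) for a in q],(0,0,255),1)
cv2.imwrite('pics/ov.png',im)
to(BC-.063*xb-.044*yb+[0,0,.27],psi+np.pi/2); print(BC-.063*xb-.044*yb)
E
```

```text
[0.456  0.0037 0.12  ] bath x,y -0.0748 -0.1283
[ 0.6006 -0.0263  0.12  ] bath x,y 0.0728 -0.1293
[0.484  0.1593 0.12  ] bath x,y -0.0778 0.0299
[0.6368 0.1315 0.12  ] bath x,y 0.0774 0.0325
lid [np.float64(0.1574), np.float64(0.159)]
t 8.93 pos [ 0.4904 -0.3149  0.1574] rpy [ 3.1416e+00 -1.0000e-04  1.4088e+00] w 0.0138 F [-0.3  0.3 -4.7]
shift cm [ 39.27  -7.06 -11.25] turn [ 0.    -0.     0.035]
[0.48410649 0.08398192 0.        ]
```

View pics/ov.png

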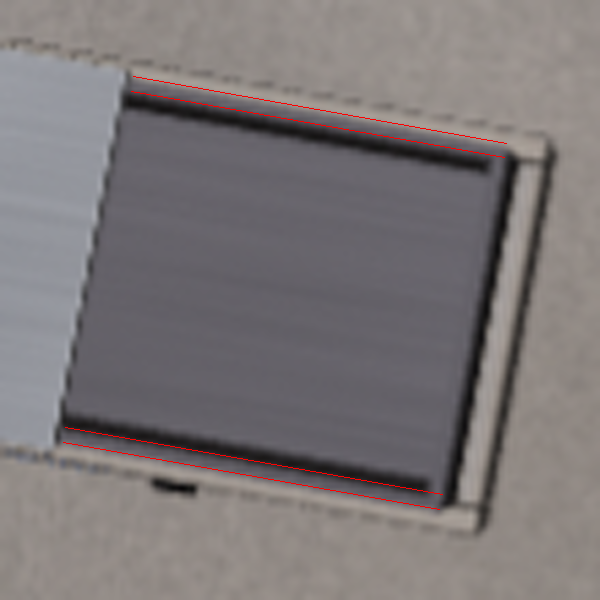

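The predicted rim lines fit the picture to about 1 mm, and the lid is at about 0.158. Lift, then carry.

>>> apply_moves(moves=[[[0, 0, -0.5], [0, 0, 0], 0], [[0, 0, -1.5], [0, 0, 0], 0], [[0, 0, -3], [0, 0, 0], 0], [[0.4, 0, -4.5], [0, 0, 0], 0], [[1.2, -0.2, -6], [0, 0, 0], 0], [[2.5, -0.4, -7.5], [0, 0, 0], 0], [[4.2, -0.7, -9], [0, 0, 0.005], 0], [[6.2, -1.1, -10.2], [0, 0, 0.01], 0], [[8.4, -1.5, -11], [0, 0, 0.01], 0], [[10.6, -1.9, -11.2], [0, 0, 0.01], 0]])

```text
time: 9.77
tool_pos: [0.4894, -0.2069, 0.2728]
ee_rot: [3.137, 0.001, 1.398]
wrist_force: [1.4, 0.1, -4.4]
width: 0.0138
```

>>> apply_moves(moves=[[[2.2, -0.4, 0], [0, 0, 0.003], 0], [[4.6, -0.8, 0], [0, 0, 0.006], 0], [[7, -1.3, 0], [0, 0, 0.009], 0], [[9.4, -1.7, 0], [0, 0, 0.012], 0], [[11.8, -2.1, 0], [0, 0, 0.015], 0], [[14.2, -2.6, 0], [0, 0, 0.018], 0], [[16.4, -3, 0], [0, 0, 0.021], 0], [[18.4, -3.3, 0], [0, 0, 0.024], 0], [[20, -3.6, 0], [0, 0, 0.025], 0], [[21, -3.8, 0], [0, 0, 0.025], 0]])

```text
time: 10.6
tool_pos: [0.4872, 0.0079, 0.2706]
ee_rot: [3.14, -0.001, 1.376]
wrist_force: [0.3, 1.0, -4.4]
width: 0.0137
```

```bash
python3 - <<'E'
from h import *
to(BC-.063*xb-.044*yb+[0,0,.27],psi+np.pi/2)
E
```

```text
t 10.6 pos [0.4872 0.0079 0.2706] rpy [ 3.1403e+00 -9.0000e-04  1.3756e+00] w 0.0137 F [ 0.3  1.  -4.4]
shift cm [ 7.41 -1.78  0.06] turn [ 0.001 -0.001  0.002]
```

>>> apply_moves(moves=[[[1, -0.2, 0], [0, 0, 0], 0], [[2.2, -0.5, 0], [0, 0, 0], 0], [[3.4, -0.8, 0], [0, 0, 0], 0], [[4.6, -1.1, 0], [0, 0, 0], 0], [[5.6, -1.4, 0], [0, 0, 0], 0], [[6.4, -1.6, 0], [0, 0, 0], 0], [[7, -1.7, 0], [0, 0, 0], 0], [[7.4, -1.8, 0], [0, 0, 0], 0], [[7.4, -1.8, 0], [0, 0, 0], 0], [[7.4, -1.8, 0], [0, 0, 0], 0]])

```text
time: 11.43
tool_pos: [0.4842, 0.082, 0.2695]
ee_rot: [3.141, 0.0, 1.374]
wrist_force: [0.9, -0.6, -4.9]
width: 0.0141
```

```bash
python3 - <<'E'
from h import *
for n in('top','side'): cv2.imwrite(f"pics/{n}6.png",optics.snapshot(n)[:,:,::-1])
im=cv2.imread('pics/side6.png')[50:210,130:310];cv2.imwrite('pics/side6z.png',cv2.resize(im,None,fx=4,fy=4))
im=cv2.imread('pics/top6.png')[140:290,80:260];cv2.imwrite('pics/top6z.png',cv2.resize(im,None,fx=4,fy=4))
to(BC-.063*xb-.044*yb+[0,0,.27],psi+np.pi/2)
E
```

```text
t 11.53 pos [0.4842 0.0818 0.2695] rpy [3.1415e+00 3.0000e-04 1.3732e+00] w 0.0141 F [ 0.7 -1.2 -4.6]
shift cm [ 0.21 -0.05 -0.05] turn [ 0.     0.    -0.001]
```

View pics/side6z.png

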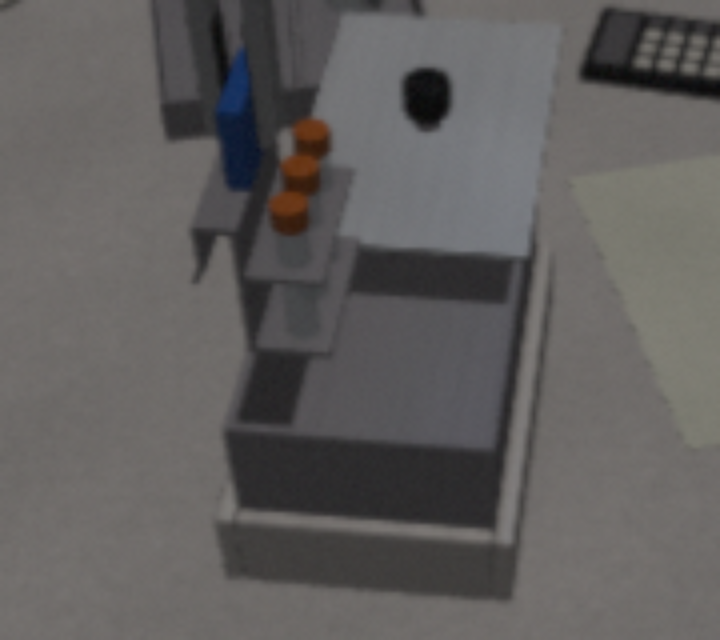

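View pics/top6z.png

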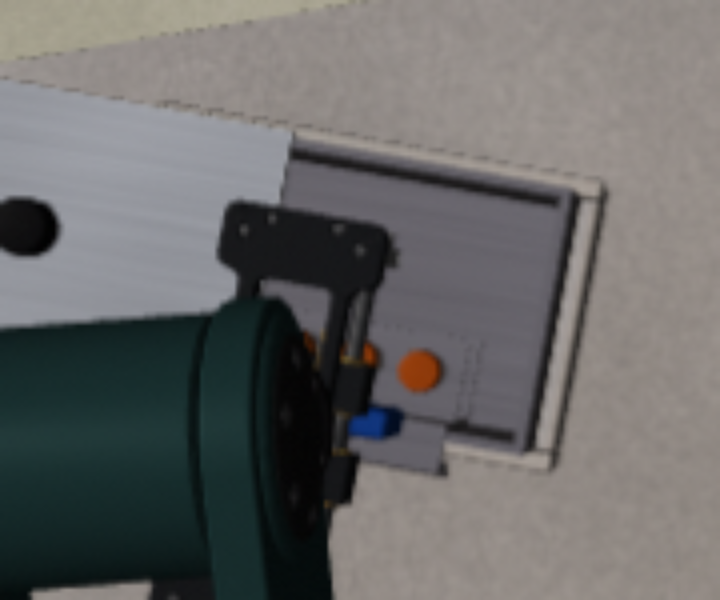

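```bash
python3 - <<'E'
from h import *
a={}
for n in('top','side'):
    im=cv2.imread(f'pics/{n}6.png')[:,:,::-1].copy()
    a[n]=blobs(n,im,(3,150,80),(20,255,255))[0];print(n,a[n])
t=[b[0] for b in a['top'] if 175<b[0][0]<195]; s=[b[0] for b in a['side'] if b[0][0]<230]
s=[max(s,key=lambda q:q[1])]
p=tri(t,s)[0];print(p); d=p[:3]-BC; print('cap bath xy',d@xb,d@yb,'-> grip x,y',d@xb-.0252,d@yb+.032,'z underside',p[2]-.0874)
g=np.array([.4842,.0818,0])-BC;print('tcp bath',g@xb,g@yb)
E
```

```text
top [([211.3, 111.7], [201, 101, 22, 22, 358]), ([400.7, 143.8], [388, 132, 26, 25, 516]), ([184.3, 232.3], [180, 228, 10, 10, 81])]
side [([207.2, 82.1], [204, 80, 8, 5, 35]), ([204.5, 91.1], [200, 89, 9, 5, 37]), ([201.9, 100.5], [198, 98, 9, 6, 44]), ([329.4, 162.7], [319, 156, 21, 15, 244]), ([337.2, 377.6], [321, 370, 35, 14, 365])]
[5.03299757e-01 4.38326010e-02 2.42390630e-01 2.33704717e-04]
cap bath xy -0.036319612942524344 -0.07961609353980548 -> grip x,y -0.061519612942524345 -0.047616093539805476 z underside 0.1549906298281409
tcp bath -0.0624812377092285 -0.04612141513790399
```

Cap triangulation and arm kinematics agree to within 1.5 mm. The lip is about 1 mm from the rim's centre line, so I'll lower it to just above engagement.

>>> apply_moves(moves=[[[0.1, -0.1, 0.4], [0, 0, 0], 0], [[0.1, -0.1, 1.1], [0, 0, 0], 0], [[0.1, -0.1, 2], [0, 0, 0], 0], [[0.1, -0.1, 3], [0, 0, 0], 0], [[0.1, -0.1, 4], [0, 0, 0], 0], [[0.1, -0.1, 5], [0, 0, 0], 0], [[0.1, -0.1, 5.9], [0, 0, 0], 0], [[0.1, -0.1, 6.6], [0, 0, 0], 0], [[0.1, -0.1, 7], [0, 0, 0], 0], [[0.1, -0.1, 7], [0, 0, 0], 0]])

```text
time: 12.37
tool_pos: [0.4827, 0.0834, 0.1981]
ee_rot: [-3.139, 0.001, 1.374]
wrist_force: [0.5, 0.0, -4.6]
width: 0.0139
```

```bash
python3 - <<'E'
from h import *
for n in('top','side'): cv2.imwrite(f"pics/{n}7.png",optics.snapshot(n)[:,:,::-1])
im=cv2.imread('pics/side7.png')[60:210,140:290];cv2.imwrite('pics/side7z.png',cv2.resize(im,None,fx=4,fy=4))
to(BC-.063*xb-.044*yb+[0,0,.1574],psi+np.pi/2)
g=robot.get_obs()['tool_pos']-BC;print('tcp bath',g@xb,g@yb)
a={}
for n in('top','side'):
    im=cv2.imread(f'pics/{n}7.png')[:,:,::-1].copy()
    a[n]=blobs(n,im,(3,150,80),(20,255,255))[0]
t=[b[0] for b in a['top'] if 165<b[0][0]<197 and b[0][1]>180]; s=[b[0] for b in a['side'] if b[0][0]<240 and b[0][1]<200];print(t,s)
p=tri([max(t)],[max(s,key=lambda q:q[1])])[0];print(p); d=p[:3]-BC; print('grip x,y',d@xb-.0252,d@yb+.032,'z underside',p[2]-.0874)
E
```

```text
t 12.47 pos [0.4835 0.0834 0.1997] rpy [ 3.1411e+00 -2.0000e-04  1.3738e+00] w 0.0138 F [ 0.8 -0.  -3.8]
shift cm [0.06 0.05 4.23] turn [ 0. -0.  0.]
tcp bath -0.06347707688300339 -0.04464250347810646
[[189.0, 232.9]] [[209.8, 108.1], [207.2, 116.8], [204.6, 126.2]]
[0.50163548 0.04485373 0.17248594 0.00107237]
grip x,y -0.06335156570427747 -0.04694045833018054 z underside 0.08508593828869568
```

View pics/side7z.png

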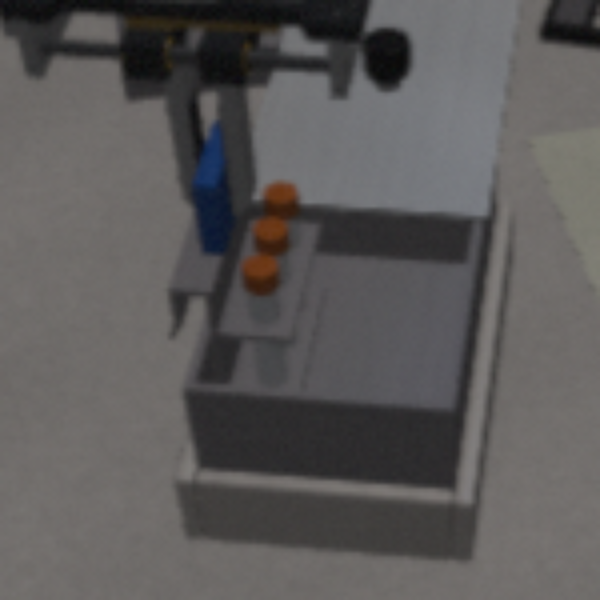

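In the picture the tray is inside the wall and the flange outside it, with clearance. Lowering slowly.

>>> apply_moves(moves=[[[0, 0, 0.3], [0, 0, 0], 0], [[0, 0, 0.7], [0, 0, 0], 0], [[0, 0, 1.1], [0, 0, 0], 0], [[0, 0, 1.5], [0, 0, 0], 0], [[0, 0, 1.9], [0, 0, 0], 0], [[0, 0, 2.3], [0, 0, 0], 0], [[0, 0, 2.7], [0, 0, 0], 0], [[0, 0, 3.1], [0, 0, 0], 0], [[0, 0, 3.4], [0, 0, 0], 0], [[0, 0, 3.6], [0, 0, 0], 0]])

```text
time: 13.3
tool_pos: [0.4831, 0.0834, 0.1629]
ee_rot: [-3.141, 0.0, 1.374]
wrist_force: [-0.7, 0.7, -5.1]
width: 0.0138
```

>>> apply_moves(moves=[[[0, 0, 0.1], [0, 0, 0], 0], [[0, 0, 0.2], [0, 0, 0], 0], [[0, 0, 0.3], [0, 0, 0], 0], [[0, 0, 0.35], [0, 0, 0], 0], [[0, 0, 0.4], [0, 0, 0], 0], [[0, 0, 0.45], [0, 0, 0], 0], [[0, 0, 0.5], [0, 0, 0], 0], [[0, 0, 0.5], [0, 0, 0], 0], [[0, 0, 0.5], [0, 0, 0], 0], [[0, 0, 0.5], [0, 0, 0], 0]])

```text
time: 14.13
tool_pos: [0.4834, 0.0834, 0.1585]
ee_rot: [3.141, -0.0, 1.374]
wrist_force: [0.3, 0.3, -3.7]
width: 0.0138
```

```bash
cat > look.py <<'E'
from h import *
import sys
k=sys.argv[1]
for n in('top','side'): cv2.imwrite(f"pics/{n}{k}.png",optics.snapshot(n)[:,:,::-1])
im=cv2.imread(f'pics/side{k}.png')[60:210,140:290];cv2.imwrite(f'pics/side{k}z.png',cv2.resize(im,None,fx=4,fy=4))
to(BC-.063*xb-.044*yb+[0,0,.1574],psi+np.pi/2)
a={}
for n in('top','side'):
    im=cv2.imread(f'pics/{n}{k}.png')[:,:,::-1].copy()
    a[n]=blobs(n,im,(3,150,80),(20,255,255))[0]
t=[b[0] for b in a['top'] if 140<b[0][0]<197 and b[0][1]>180]; s=[b[0] for b in a['side'] if b[0][0]<240 and b[0][1]<200];print(t,s)
p=tri([max(t)],[max(s,key=lambda q:q[1])])[0];print(p); d=p[:3]-BC; print('grip x,y',d@xb-.0252,d@yb+.032,'z underside',p[2]-.0874)
E
python3 look.py 8
```

```text
t 14.23 pos [0.4834 0.0834 0.1586] rpy [ 3.1414e+00 -1.0000e-04  1.3738e+00] w 0.014 F [-0.3  0.3 -3.9]
shift cm [0.07 0.06 0.12] turn [ 0. -0.  0.]
[[191.5, 232.1]] [[211.4, 121.3], [209.1, 130.4], [206.6, 139.7]]
[5.02556314e-01 4.52406106e-02 1.31948047e-01 4.51351228e-04]
grip x,y -0.06252426342748042 -0.04638083014628594 z underside 0.04454804666457188
```

View pics/side8z.png

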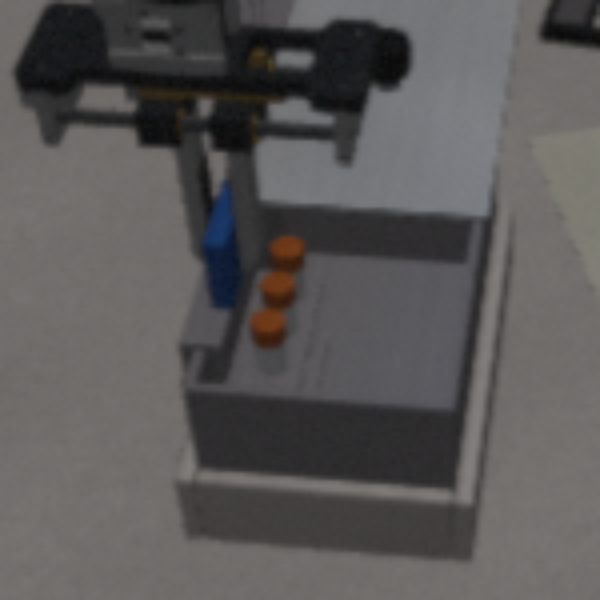

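The lip now straddles the rim. The force still equals the rack's weight, so there is no contact yet. Lowering further in small steps.

>>> apply_moves(moves=[[[0, 0, 0.05], [0, 0, 0], 0], [[0, 0, 0.1], [0, 0, 0], 0], [[0, 0, 0.15], [0, 0, 0], 0], [[0, 0, 0.15], [0, 0, 0], 0], [[0, 0, 0.15], [0, 0, 0], 0], [[0, 0, 0.15], [0, 0, 0], 0], [[0, 0, 0.15], [0, 0, 0], 0], [[0, 0, 0.15], [0, 0, 0], 0], [[0, 0, 0.15], [0, 0, 0], 0], [[0, 0, 0.15], [0, 0, 0], 0]])

```text
time: 15.07
tool_pos: [0.4834, 0.0834, 0.1573]
ee_rot: [3.141, -0.0, 1.374]
wrist_force: [-2.1, -0.2, -0.1]
width: 0.0136
```

>>> apply_moves(moves=[[[0, 0, 0.05], [0, 0, 0], 0], [[0, 0, 0.1], [0, 0, 0], 0], [[0, 0, 0.1], [0, 0, 0], 0], [[0, 0, 0.1], [0, 0, 0], 0], [[0, 0, 0.1], [0, 0, 0], 0], [[0, 0, 0.1], [0, 0, 0], 0], [[0, 0, 0.1], [0, 0, 0], 0], [[0, 0, 0.1], [0, 0, 0], 0], [[0, 0, 0.1], [0, 0, 0], 0], [[0, 0, 0.1], [0, 0, 0], 0]])

```text
time: 15.9
tool_pos: [0.4834, 0.0834, 0.1573]
ee_rot: [3.141, -0.0, 1.374]
wrist_force: [-3.5, 0.1, 6.0]
width: 0.0137
```

Contact came at z = 0.1573, as predicted (0.1574). Before letting go I'll unload it slightly and slide it about 4 mm toward -x. That puts the back plate against the wall so the rack won't swing when released.

>>> apply_moves(moves=[[[0, 0, -0.1], [0, 0, 0], 0], [[0, 0, -0.2], [0, 0, 0], 0], [[0, 0, -0.25], [0, 0, 0], 0], [[0, -0.05, -0.25], [0, 0, 0], 0], [[0, -0.1, -0.25], [0, 0, 0], 0], [[0, -0.15, -0.25], [0, 0, 0], 0], [[0, -0.2, -0.25], [0, 0, 0], 0], [[0, -0.25, -0.25], [0, 0, 0], 0], [[0, -0.3, -0.25], [0, 0, 0], 0], [[0, -0.3, -0.25], [0, 0, 0], 0]])

```text
time: 16.73
tool_pos: [0.4803, 0.084, 0.1585]
ee_rot: [3.142, -0.0, 1.374]
wrist_force: [0.4, -0.4, -4.2]
width: 0.0138
```

>>> apply_moves(moves=[[[0, 0, 0], [0, 0, 0], 0], [[0, -0.05, 0], [0, 0, 0], 0], [[0, -0.05, 0], [0, 0, 0], 0], [[0, -0.1, 0], [0, 0, 0], 0], [[0, -0.1, 0], [0, 0, 0], 0], [[0, -0.1, 0], [0, 0, 0], 0], [[0, -0.1, 0], [0, 0, 0], 0], [[0, -0.1, 0], [0, 0, 0], 0], [[0, -0.1, 0], [0, 0, 0], 0], [[0, -0.1, 0], [0, 0, 0], 0]])

```text
time: 17.57
tool_pos: [0.4794, 0.0842, 0.1585]
ee_rot: [3.142, -0.0, 1.374]
wrist_force: [-0.5, -0.5, -3.4]
width: 0.0137
```

>>> apply_moves(moves=[[[0, 0, 0], [0, 0, 0], 0], [[0, -0.05, 0], [0, 0, 0], 0], [[0, -0.05, 0], [0, 0, 0], 0], [[0, -0.1, 0], [0, 0, 0], 0], [[0, -0.1, 0], [0, 0, 0], 0], [[0, -0.1, 0], [0, 0, 0], 0], [[0, -0.1, 0], [0, 0, 0], 0], [[0, -0.1, 0], [0, 0, 0], 0], [[0, -0.1, 0], [0, 0, 0], 0], [[0, -0.1, 0], [0, 0, 0], 0]])

```text
time: 18.4
tool_pos: [0.4784, 0.0844, 0.1585]
ee_rot: [3.142, -0.0, 1.374]
wrist_force: [0.2, 0.0, -3.8]
width: 0.014
```

>>> apply_moves(moves=[[[0, 0, 0], [0, 0, 0], 0], [[0, -0.05, 0], [0, 0, 0], 0], [[0, -0.05, 0], [0, 0, 0], 0], [[0, -0.1, 0], [0, 0, 0], 0], [[0, -0.1, 0], [0, 0, 0], 0], [[0, -0.1, 0], [0, 0, 0], 0], [[0, -0.1, 0], [0, 0, 0], 0], [[0, -0.1, 0], [0, 0, 0], 0], [[0, -0.1, 0], [0, 0, 0], 0], [[0, -0.1, 0], [0, 0, 0], 0]])

```text
time: 19.23
tool_pos: [0.4778, 0.0845, 0.1585]
ee_rot: [3.141, -0.0, 1.374]
wrist_force: [2.6, -0.4, -6.1]
width: 0.0138
```

The back plate touches the wall (+2.6 N). Set down.

>>> apply_moves(moves=[[[0, 0.05, 0.05], [0, 0, 0], 0], [[0, 0.05, 0.1], [0, 0, 0], 0], [[0, 0.05, 0.15], [0, 0, 0], 0], [[0, 0.05, 0.18], [0, 0, 0], 0], [[0, 0.05, 0.18], [0, 0, 0], 0], [[0, 0.05, 0.18], [0, 0, 0], 0], [[0, 0.05, 0.18], [0, 0, 0], 0], [[0, 0.05, 0.18], [0, 0, 0], 0], [[0, 0.05, 0.18], [0, 0, 0], 0], [[0, 0.05, 0.18], [0, 0, 0], 0]])

```text
time: 20.07
tool_pos: [0.478, 0.0845, 0.1573]
ee_rot: [3.141, -0.0, 1.374]
wrist_force: [-1.5, -0.8, 2.8]
width: 0.0142
```

```bash
python3 look.py 9
```

```text
t 20.17 pos [0.478  0.0845 0.1573] rpy [ 3.1411e+00 -3.0000e-04  1.3739e+00] w 0.0139 F [-1.4 -0.2  4.5]
shift cm [ 0.06  0.61 -0.01] turn [ 0.001 -0.     0.   ]
[[191.2, 234.5]] [[209.0, 121.5], [206.9, 130.6], [204.2, 139.8]]
[4.97184909e-01 4.60312500e-02 1.31375048e-01 2.38431463e-04]
grip x,y -0.06794652636292473 -0.04665681884009601 z underside 0.04397504796512183
```

View pics/side9z.png

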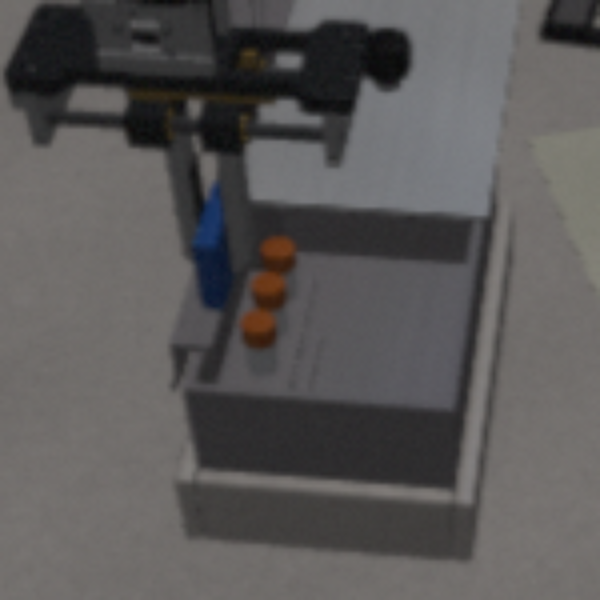

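>>> apply_moves(moves=[[[0, 0, 0], [0, 0, 0], 0.16], [[0, 0, 0], [0, 0, 0], 0.18], [[0, 0, 0], [0, 0, 0], 0.2], [[0, 0, 0], [0, 0, 0], 0.22], [[0, 0, 0], [0, 0, 0], 0.25], [[0, 0, 0], [0, 0, 0], 0.3], [[0, 0, 0], [0, 0, 0], 0.35], [[0, 0, 0], [0, 0, 0], 0.4], [[0, 0, 0], [0, 0, 0], 0.45], [[0, 0, 0], [0, 0, 0], 0.5]])

```text
time: 21.0
tool_pos: [0.4779, 0.0845, 0.1567]
ee_rot: [3.142, -0.0, 1.374]
wrist_force: [-1.1, -0.1, 0.2]
width: 0.0452
```

```bash
python3 look.py 10
```

```text
t 21.1 pos [0.4779 0.0845 0.1567] rpy [ 3.1415e+00 -1.0000e-04  1.3738e+00] w 0.0465 F [-0.3  0.3  0.8]
shift cm [ 0.07  0.61 -0.07] turn [ 0. -0.  0.]
[[191.2, 234.5]] [[206.7, 130.6], [204.1, 139.8]]
[4.97073821e-01 4.60170572e-02 1.31414826e-01 1.45161730e-05]
grip x,y -0.06805268702630812 -0.04669248007547813 z underside 0.04401482567571477
```

View pics/side10z.png

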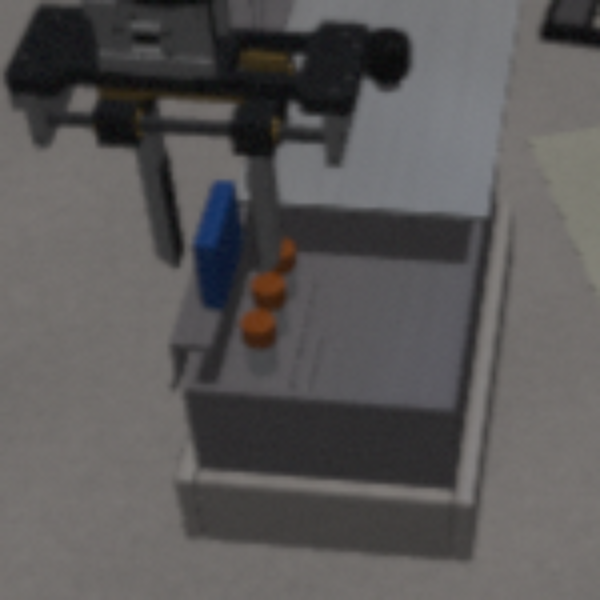

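The fingers are open, the rack didn't move and it hangs upright. Rise straight up, then move aside.

>>> apply_moves(moves=[[[0, 0, -0.3], [0, 0, 0], 0.5], [[0, 0, -1], [0, 0, 0], 0.5], [[0, 0, -2], [0, 0, 0], 0.5], [[0, 0, -3.5], [0, 0, 0], 0.5], [[0, 0, -5], [0, 0, 0], 0.5], [[0, 0, -6.5], [0, 0, 0], 0.5], [[0, 0, -8], [0, 0, 0], 0.5], [[0, 0, -9.5], [0, 0, 0], 0.5], [[0, 0, -10.5], [0, 0, 0], 0.5], [[0, 0, -11], [0, 0, 0], 0.5]])

```text
time: 21.93
tool_pos: [0.4787, 0.0845, 0.2695]
ee_rot: [3.137, -0.001, 1.374]
wrist_force: [-0.3, 0.6, 0.8]
width: 0.0471
```

>>> apply_moves(moves=[[[-1, 0, 0], [0, 0, 0], 0.5], [[-3, 0, 0], [0, 0, 0], 0.5], [[-6, 0, 0], [0, 0, 0], 0.5], [[-9, 0, 0], [0, 0, 0], 0.5], [[-12, 0, 0], [0, 0, 0], 0.5], [[-15, 0, 0], [0, 0, 0], 0.5], [[-18, 0, 0], [0, 0, 0], 0.5], [[-20, 0, 0], [0, 0, 0], 0.5], [[-21, 0, 0], [0, 0, 0], 0.5], [[-21, 0, 0], [0, 0, 0], 0.5]])

```text
time: 22.77
tool_pos: [0.4359, -0.1232, 0.2657]
ee_rot: [-3.14, 0.0, 1.37]
wrist_force: [-0.0, 1.1, -0.2]
width: 0.0466
```

```bash
python3 look.py 11; python3 - <<'E'
from h import *
im=cv2.imread('pics/top11.png')
for k in ('0','11'):
    i=cv2.imread(f'pics/top{k}.png')[:,:,::-1].copy(); print(k,[b for b in blobs('top',i,(3,150,80),(20,255,255))[0]],[b[0] for b in blobs('top',i,(100,130,60),(130,255,255))[0]])
    g=cv2.cvtColor(i,cv2.COLOR_RGB2GRAY)[120:150,275:305]; ys,xs=np.nonzero(g>160);print('pot',xs.mean()+275,ys.mean()+120) if len(xs) else 0
E
```

```text
t 22.87 pos [ 0.4366 -0.1212  0.2662] rpy [-3.1406e+00 -1.0000e-03  1.3733e+00] w 0.0468 F [0.2 1.1 0.5]
shift cm [21.04  0.64 10.9 ] turn [-0.001 -0.001 -0.001]
[[162.4, 229.5], [176.9, 232.0], [191.2, 234.5]] [[209.1, 121.6], [206.9, 130.6], [204.1, 140.2]]
[4.96996920e-01 4.62111609e-02 1.30013739e-01 1.01345865e-04]
grip x,y -0.06816609301191538 -0.04651718258816433 z underside 0.04261373940191718
0 [([211.2, 111.6], [201, 101, 21, 22, 346]), ([400.9, 143.6], [388, 132, 26, 25, 508]), ([339.3, 221.1], [335, 217, 9, 9, 61]), ([353.2, 223.2], [349, 219, 9, 9, 61]), ([367.1, 225.1], [363, 221, 9, 9, 64])] [[120.9, 89.8], [472.4, 162.8], [355.3, 234.6], [6.5, 252.5], [347.2, 272.1]]
11 [([211.3, 111.7], [201, 101, 22, 22, 358]), ([400.7, 143.7], [388, 132, 26, 25, 514]), ([162.4, 229.5], [158, 226, 9, 8, 62]), ([176.9, 232.0], [173, 228, 9, 9, 65]), ([191.2, 234.5], [187, 231, 9, 8, 63])] [[120.9, 89.8], [472.2, 162.9], [170.4, 244.3], [6.8, 252.5], [347.1, 272.2]]
```

View pics/top11.png

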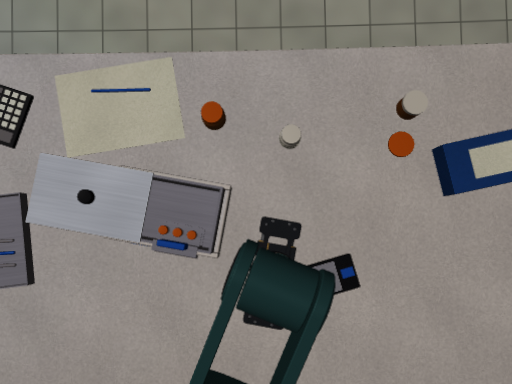

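View pics/side11.png

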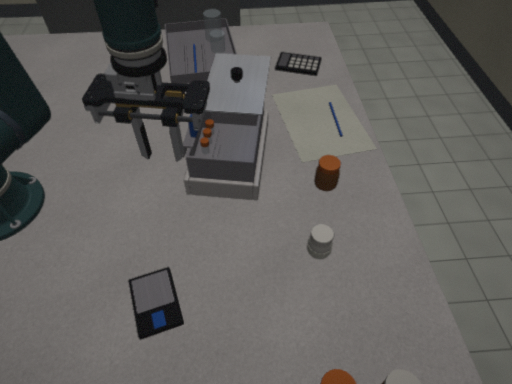

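The rack hangs upright on the near rim, the caps haven't moved since release, and the jars and scale are where they were. The arm is clear.

```bash
python3 -c "
from bench import job
print(job.close_job())"
```

```text
the job is handed in; nothing more can be done
None
```

The lid is open and the tube rack hangs upright on the near wall of the bath. I let go of it and handed the job in at about 23 s.

- **Lid:** I pushed it by the knob from about 0.033 m to about 0.158 m. It is about 2 mm short of the end stop, and I did not feel the stop.
- **Rack:** I pinched it by the blue handle, carried it upright, and lowered it until the lip rested on the rim. Contact came at a tool height of 0.1573 m, against 0.1574 m predicted. I then slid it 5–6 mm so its back plate touched the wall, and released it. The wrist force readings stayed below about 7 N.
- **Last checks:**
  - After release and retreat, the cap positions had changed by less than half a pixel, so the rack neither swung nor dropped.
  - The amber jar and the scale's display are within 0.2 px of where they started. I compared the white jar only by eye, because its numeric check returned nothing, and it looks unmoved.
- **One disagreement:** triangulating the caps put the rack's underside at 43–44 mm above the bench, while the nominal height and the arm's own reading give 40 mm. That is roughly the calibration tolerance, and the force contact and the pictures both show the lip seated.

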